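Round dipping basket from the drip rack into the rinsing dish

TASK

Two steel dipping baskets hang on the hooks of the drip rack. Lift the round one up and off its hook and set it down gently, upright, inside the white dish, then let go. Leave the rectangular basket hanging where it is.

Things in the scene. Friction and masses are not known exactly. Their poses are not given: they have to be found in the camera images.
- round_basket: basket to move: round steel cup, rows of dark dots, 64 mm wide, 50 high, 0.18 kg. Above it a closed loop: straps 54 mm apart along y, crossbar at 118 to 126 mm height; on that an upright white grip 14 mm (x) by 30 mm (y), 126 to 177 mm height. Hangs by the crossbar on a hook, underside 60 mm over the bench, yaw as the rack's within 8 deg. Origin: centre of underside; z up, y along crossbar
- slide_basket: basket to leave: rectangular steel tub 46 by 84 mm (x, y), 50 mm high, with dark slots and the same loop and white grip; it hangs on the other hook. Which basket is on which hook varies. Origin: centre of underside; z up, y along crossbar
- rack: fixed rack: blue base, 2 posts, bar along y, 2 flat hooks 20 mm wide, 6 thick, running from the bar along -x at y = -75 and 75 mm: top at z = 178 mm, ending at x = -106 with a tip turned up 15 mm. Baskets hang at about x = -75, free above: raise one over 15 mm (under 60, where the cup's rim meets the hook), then out along -x 60 mm or more. Origin: centre of base's underside; z up
- dish: white round dish, loose on the bench, 0.6 kg: 140 mm across the rim, 35 mm high, flat inner floor 116 mm across, 5 mm above its underside. Origin: centre of underside; z up
Not all that is in view belongs to the job. Leave any yellow look-alike of the round_basket alone. Of the things that look like the dish, take the one that is farthest from the robot's base at the start.

How it is judged:
By the outcome, as a careful person would: the job done as asked, in the order asked, and still so for the second after the job is handed in, with the robot touching nothing.
It also fails if it takes over 38 s, if anything falls off the work surface, if the arm or the gripper's body presses on something with over 40 N, if the wrist force passes 120 N, or if a joint passes its speed limit or range.

ROBOT

A 7-joint arm with a two-finger parallel gripper is mounted at the origin on the work surface. World frame = base frame: x ahead of the robot, y to its left, z up, the work surface at z = 0. Lengths are in m, angles in degrees, forces in N, time in s.
With the tool pointing down it reaches from about 0.4 to 0.875 m from the base axis. Payload 6.5 kg.
Tool frame: the origin (TCP) lies between the finger pads; the fingertips stand r.finger_overhang ahead of it and the grasp point (between the pads) lies 5 mm behind it (r.finger_overhang is the distance from the TCP to the fingertips, in m); x points along the fingers, y is the direction in which the jaws open and shut, and the axes are right-handed (so a half turn about x gives the same grasp; the last joint's range is limited). The gripper opens to 85 mm and grips with 20 to 120 N. Pads are 22 mm wide; open, the fingers measure 114 mm over their backs; the gripper's body (76 mm by 85 mm) begins 54 mm behind the grasp point. The pads swing forward as they close: fully open they stand 13 mm farther back than shut.
Start: joints at [-68.365, 30.733, -0.252, 88.115, 0.149, 61.152, -4.079], TCP at [0.279, 0.587, 0.211] pointing down, gripper open.
Joint ranges: [-154.64, 154.64], [-21.42, 123.67], [-72.66, 72.17], [13.99, 137.28], [-74.86, 254.86], [10.95, 109.41], [-158.01, 158.01]. Speed limits (degrees/s): [136.94, 136.94, 180, 180, 180, 180, 180].

INTERFACE

Orientations are given as [roll, pitch, yaw] about the fixed x, y, z axes, in that order (R = Rz(yaw) Ry(pitch) Rx(roll)).
In Python, from rig import r, command_gripper, kinematics, cams, close_job, sensors gives the robot as it stands. Calls block until the motion is done:
- r.move_pose(position, orientation): joint-space move of the TCP to a pose.
- r.servo_line(position, attitude=None, velocity=0.15, f_stop=None): straight line of the TCP; attitude=None keeps the orientation; velocity is the mean speed in m/s. With f_stop (N) it stops when the force on the tool has changed by that much, and returns True; else False.
- r.movej(angles): joint-space move.
- command_gripper(opening, grasp_force=None): finger opening in m; grasp_force is the grip in N (None keeps the last); returns when the fingers have stopped.
- r.dwell(seconds).
- kinematics.inverse_kinematics(position, orientation): joint angles nearest the present ones, or None.
- cams.read_camera(name): name is "scene" or "top" or "wrist"; returns (picture, depth): 420x560x3 uint8, red, green, blue; 420x560 float32, m along the optical axis (not along the pixel's ray), 0 where there is no reading.
- cams.camera_model(name): a dict with "fx", "fy", "cx", "cy" (pixels), "D" ([k1, k2, p1, p2, k3] as OpenCV has them; the pictures are not rectified), "world_to_cam" (4x4, takes a point from world to camera coordinates). Camera axes: x right, y down, z forward; pixel columns grow to the right and rows downward; lengths in m; the calibration is good to about 2 mm. A picture is of the moment at which its call begins: read the wrist's pose just before it. camera_model takes no time and is no camera call; for the wrist camera it gives the pose at the moment of the call.
A pose or a line that the arm cannot do raises r.MotionError and nothing moves.
- close_job(): hands the job in, once; it reports no verdict.
Readings, each from a call of its own:
- sensors.read_time_s(): time.
- sensors.read_joints(): joint angles.
- sensors.read_dq(): joint speeds.
- sensors.read_effort(): joint torques, N m.
- sensors.read_eef_pos(): TCP position.
- sensors.read_tcp_rot(): TCP orientation.
- sensors.read_wrist_force(): force on the tool from outside, world axes, zero at the start.
- sensors.read_torque(): the same for the moment, N m.
- sensors.read_finger_gap(): finger opening in m.
Only numpy, scipy, OpenCV 4.12 (cv2) and the standard library are available. Lean on these libraries where they do the work, as an engineer would, in place of code of your own. Each camera call takes 0.05 s, during which the arm holds its last target. There are 200 camera calls.

## Working session

There is one attempt and no reset: what is moved stays moved. The work goes in short steps, each a Python script; the robot and the scene stay as the last script left them, time stands still between calls to the robot, and variables do not carry over. Pictures are saved under pics/ and viewed, about 8 in all and at most 12, crops included, and the job is handed in when it is done.

```bash
mkdir -p pics; cat > h.py <<'E'
import numpy as np, cv2
from rig import r, command_gripper, kinematics, cams, close_job, sensors
def grab(name,fn):
    m=cams.camera_model(name); p,d=cams.read_camera(name)
    cv2.imwrite(f'pics/{fn}.png',p[:,:,::-1]); np.savez(f'pics/{fn}.npz',p=p,d=d,**{k:np.array(v) for k,v in m.items()}); return p,d,m
def cloud(fn):
    z=np.load(f'pics/{fn}.npz'); d=z['d']; H,W=d.shape
    K=np.array([[z['fx'],0,z['cx']],[0,z['fy'],z['cy']],[0,0,1]],float)
    v,u=np.mgrid[:H,:W]; n=cv2.undistortPoints(np.stack([u,v],-1).reshape(-1,1,2).astype(float),K,z['D'].astype(float)).reshape(H,W,2)
    c=np.concatenate([n*d[...,None],d[...,None]],-1); T=np.linalg.inv(z['world_to_cam'])
    P=c@T[:3,:3].T+T[:3,3]; P[d<=0]=np.nan; return P,z['p']
E
python3 - <<'E'
from h import *
grab('scene','s0');grab('top','t0')
for n in('scene','top'): print(n,np.linalg.inv(cams.camera_model(n)['world_to_cam']).round(2))
print(sensors.read_time_s(),r.finger_overhang,sensors.read_tcp_rot())
E
```

```text
scene [[ 0.85  0.36 -0.37  1.  ]
 [ 0.52 -0.62  0.59 -0.73]
 [-0.01 -0.7  -0.72  1.04]
 [ 0.    0.    0.    1.  ]]
top [[-0.02 -0.99  0.17  0.3 ]
 [-1.    0.01 -0.01  0.05]
 [ 0.01 -0.17 -0.99  1.16]
 [ 0.    0.    0.    1.  ]]
0.1 0.014 [ -86.45988654   89.9095453  -111.88216273]
```

View pics/s0.png

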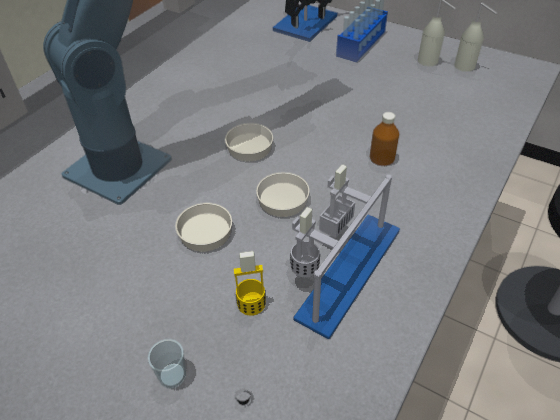

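View pics/t0.png

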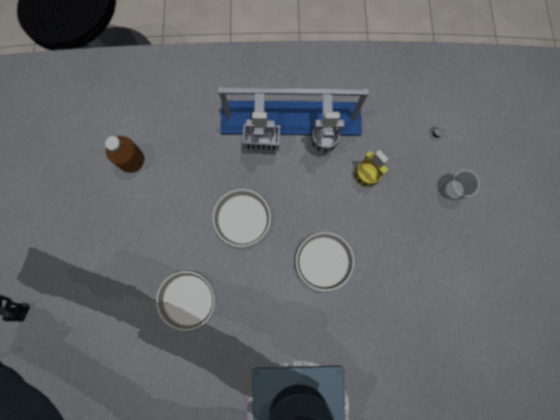

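Scene view: the round steel basket with dots is at (305,258), on the near hook. The rectangular one is at (338,215), and the yellow look-alike stands at (250,295). There are three dishes, at top-view pixels (241,218), (325,261) and (186,300). Next I measure their distances from the base and check with an enlarged crop.

```bash
python3 - <<'E'
from h import *
P,p=cloud('t0'); Ps,ps=cloud('s0')
for u,v in[(241,218),(325,261),(186,300)]:
    q=P[v-34:v+35,u-34:u+35].reshape(-1,3); q=q[(q[:,2]>.025)&(q[:,2]<.045)]
    hi=np.nanpercentile(q,99,0);lo=np.nanpercentile(q,1,0); c=(hi+lo)/2
    print('dish',u,v,c.round(4),(hi-lo).round(3),np.hypot(*c[:2]).round(3))
def show(n,Q,u0,u1,v0,v1,zlo,zhi,im):
    q=Q[v0:v1,u0:u1].reshape(-1,3);c=im[v0:v1,u0:u1].reshape(-1,3).astype(int)
    k=(q[:,2]>zlo)&(q[:,2]<zhi); q=q[k]
    print(n,len(q),np.nanmedian(q,0).round(4),np.nanpercentile(q,3,0).round(4),np.nanpercentile(q,97,0).round(4)); return q
show('grip round top',P,312,345,85,160,.225,.25,p)
show('grip round scene',Ps,292,320,200,245,.225,.25,ps)
show('grip rect top',P,245,275,85,160,.225,.25,p)
show('grip rect scene',Ps,325,352,160,200,.225,.25,ps)
# bar
q=show('bar top',P,215,372,80,100,.15,.3,p); print(np.polyfit(q[:,1],q[:,0],1))
# base blue
b=(p[...,2].astype(int)-p[...,0]>60)&(np.abs(P[...,2])<.03); b[:80]=0;b[145:]=0
m=cv2.minAreaRect(P[b][:,:2].astype(np.float32)); print(m)
z=cv2.resize(ps[150:330,190:410],None,fx=3.4,fy=3.3,interpolation=cv2.INTER_CUBIC)
cv2.imwrite('pics/c0.png',z[:,:,::-1])
E
```

```text
dish 241 218 [0.4661 0.1267 0.0319] [0.136 0.137 0.014] 0.483
dish 325 261 [ 0.3588 -0.0706  0.0323] [0.135 0.138 0.014] 0.366
dish 186 300 [0.2724 0.2609 0.0319] [0.136 0.138 0.013] 0.377
grip round top 113 [ 0.6466 -0.0744  0.2363] [ 0.6415 -0.0886  0.2271] [ 0.6539 -0.0601  0.2396]
grip round scene 112 [ 0.6483 -0.0766  0.2363] [ 0.6406 -0.0886  0.2268] [ 0.6541 -0.0611  0.2392]
grip rect top 118 [0.6476 0.0762 0.236 ] [0.6422 0.0619 0.227 ] [0.6557 0.0906 0.2399]
grip rect scene 100 [0.6507 0.0721 0.2359] [0.6414 0.061  0.2261] [0.6561 0.0888 0.2406]
bar top 1145 [0.7238 0.0028 0.1802] [ 0.7108 -0.1573  0.1675] [0.7333 0.1608 0.1843]
[0.02057339 0.72370535]
((0.7262154817581177, 0.002131834626197815), (0.35366225242614746, 0.0865580141544342), 88.45738220214844)
```

View pics/c0.png

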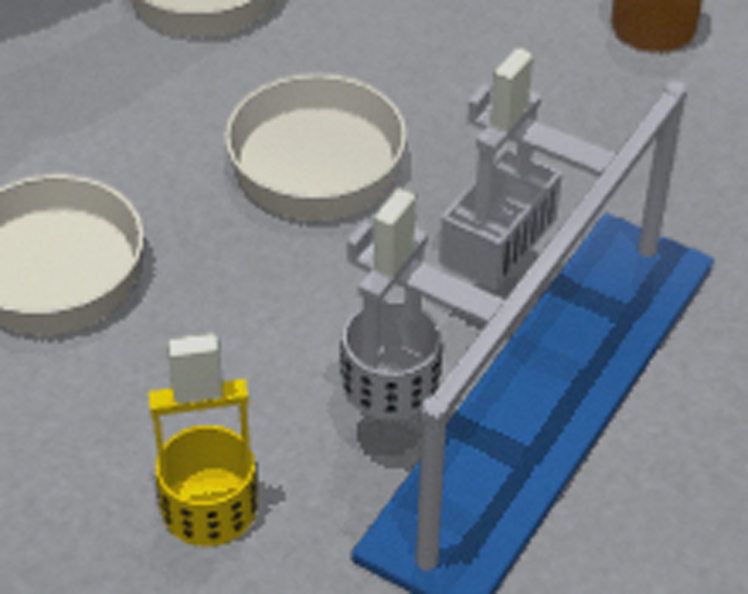

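The target is the round steel basket with rows of dots, on the hook at y≈-0.075 (crop (390,360)). The dish is the crop's (316,145) one at (0.466, 0.127): it is 0.483 m from the base, against 0.366 and 0.377 m for the other two. I'll go above the grip and look.

```bash
python3 - <<'E'
from h import *
for y in(-91.3,88.7):
    for pos in([.6476,-.0745,.36],[.466,.127,.162]): print(y,pos,np.round(kinematics.inverse_kinematics(pos,[0,90,y]),1))
p=sensors.read_eef_pos(); r.servo_line([p[0],p[1],.36],velocity=.2)
a,b=[kinematics.inverse_kinematics([.6476,-.0745,.36],[0,90,y]) for y in(-91.3,88.7)]
y=-91.3 if abs(a[6])<abs(b[6]) else 88.7
r.move_pose([.6476,-.0745,.36],[0,90,y]); command_gripper(.06)
grab('wrist','w0'); P,im=cloud('w0')
k=(P[...,2]>.225)&(P[...,2]<.245)&(np.abs(P[...,1]+.075)<.05)&(np.abs(P[...,0]-.648)<.05)
q=P[k]; print(y,k.sum(),cv2.minAreaRect(q[:,:2].astype(np.float32)),np.median(q[:,2]))
print(np.argwhere(k).min(0),np.argwhere(k).max(0),sensors.read_time_s(),sensors.read_eef_pos())
E
```

```text
-91.3 [0.6476, -0.0745, 0.36] [-21.7  28.2  37.9  78.2 -17.2  79.3  14.7]
-91.3 [0.466, 0.127, 0.162] [-39.6  19.2  22.9 116.5 -10.3  46.1 -11.9]
88.7 [0.6476, -0.0745, 0.36] [ -33.9   36.2   62.6   78.9  -31.9   83.6 -153.9]
88.7 [0.466, 0.127, 0.162] [ -9.3  19.1 -13.5 114.8   6.   46.8 152.5]
-91.3 429 ((0.6468287706375122, -0.07371458411216736), (0.030008606612682343, 0.012858957052230835), 88.73919677734375) 0.23719726830741128
[177 269] [208 282] 4.1 [ 0.64762496 -0.07444547  0.36000633]
```

View pics/w0.png

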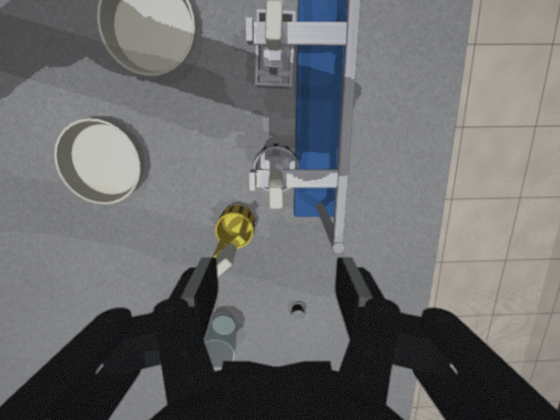

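Wrist view: the grip of the round basket is at about (276,188), measured at (0.6468, -0.0737) with yaw about -1.3°. That matches the earlier estimate, so I grasp it, lift, and move out along -x.

```bash
python3 - <<'E'
from h import *
A=[0,90,-91.3]; x,y=.6468,-.0740
r.servo_line([x,y,.27],A,velocity=.15)
print(r.servo_line([x,y,.212],velocity=.08,f_stop=8))
command_gripper(0.0,grasp_force=45)
print('gap',sensors.read_finger_gap(),sensors.read_wrist_force(),sensors.read_eef_pos())
print(r.servo_line([x,y,.247],velocity=.08,f_stop=15),sensors.read_wrist_force(),sensors.read_eef_pos(),sensors.read_finger_gap(),sensors.read_time_s())
grab('scene','s1')
z=cv2.imread('pics/s1.png')[130:330,190:410]; cv2.imwrite('pics/c1.png',cv2.resize(z,None,fx=3,fy=3,interpolation=cv2.INTER_CUBIC))
P,im=cloud('t0'); k=(im[...,0]>140)&(im[...,2]<80)&(P[...,2]<.2); print('yellow',P[k].min(0),P[k].max(0))
E
```

```text
False
gap 0.012004499403773244 [-0.37953413 -0.15882691  2.63710295] [ 0.64706552 -0.07407884  0.21250019]
False [-5.75747319e-01 -1.68467359e-03 -2.66139874e+00] [ 0.64679133 -0.07388886  0.2471213 ] 0.012167988545919 6.8083
yellow [ 0.54877966 -0.2089577  -0.00377439] [ 0.60339366 -0.15803823  0.12947525]
```

View pics/c1.png

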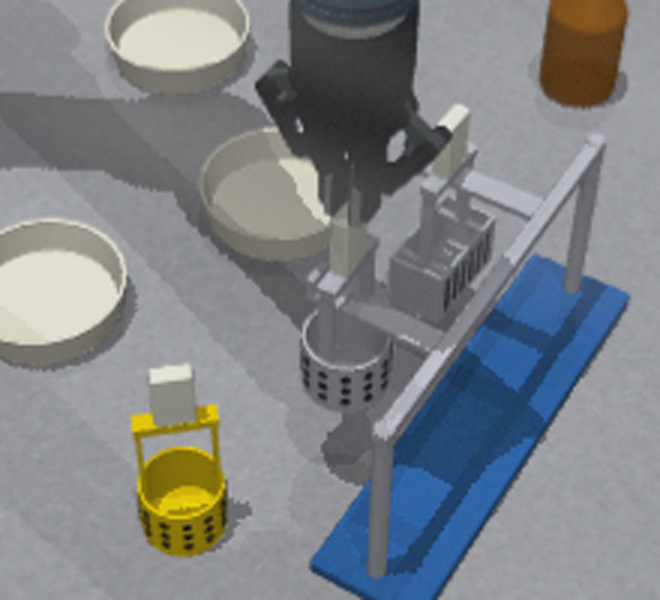

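Crop: the basket is clear of the hook, with the crossbar at (345,275) above the tip, and hangs upright. Next I move out along the rack's -x, over to the dish, and lower.

```bash
python3 - <<'E'
from h import *
A=[0,90,-91.3]; x,y=.6468,-.0740
print(r.servo_line([x-.11,y+.0025,.247],velocity=.12,f_stop=12),sensors.read_eef_pos(),sensors.read_finger_gap())
r.servo_line([.4665,.127,.247],velocity=.15)
print(r.servo_line([.4665,.127,.185],velocity=.1,f_stop=8),sensors.read_wrist_force(),sensors.read_finger_gap(),sensors.read_time_s())
grab('scene','s2')
P,p=cloud('s2')
z=cv2.imread('pics/s2.png')[100:300,180:400]; cv2.imwrite('pics/c2.png',cv2.resize(z,None,fx=3,fy=3,interpolation=cv2.INTER_CUBIC))
E
```

```text
False [ 0.53748883 -0.07140309  0.24707414] 0.012272419240154599
False [ 0.05841154  0.03068632 -2.66971817] 0.01205412786067561 10.2417
```

View pics/c2.png

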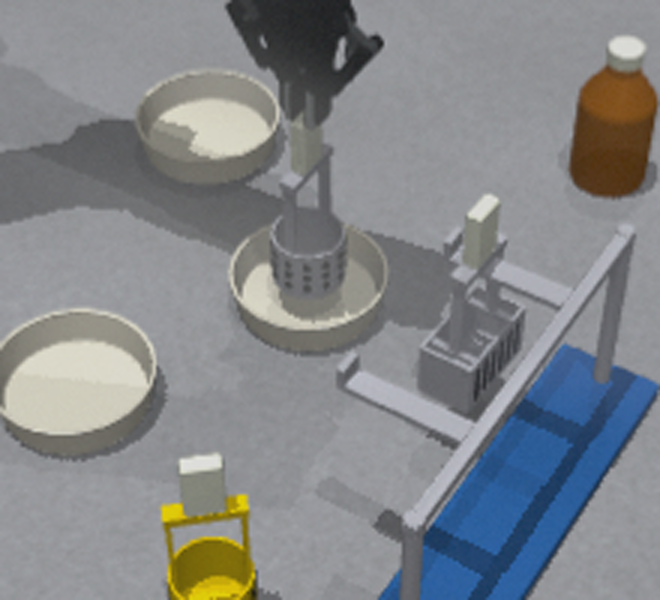

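The basket at (308,255) is upright above the dish, which is centred near (308,285). The rectangular basket still hangs on its hook. I lower slowly until it touches and release.

```bash
python3 - <<'E'
from h import *
r.servo_line([.4665,.127,.165],velocity=.06)
s=r.servo_line([.4665,.127,.150],velocity=.015,f_stop=2.5)
print(s,sensors.read_wrist_force(),sensors.read_eef_pos())
r.dwell(.3)
command_gripper(.045); r.dwell(.3)
p=sensors.read_eef_pos(); r.servo_line([p[0],p[1],.26],velocity=.1)
print(sensors.read_wrist_force(),sensors.read_time_s())
r.servo_line([.40,-.10,.30],velocity=.2)
grab('scene','s3');grab('top','t3');P,p=cloud('t3')
k=(P[...,2]>.165)&(P[...,2]<.19)&(np.hypot(P[...,0]-.466,P[...,1]-.127)<.05); print('grip',P[k].mean(0),k.sum())
z=cv2.imread('pics/s3.png')[100:300,180:400]; cv2.imwrite('pics/c3.png',cv2.resize(z,None,fx=3,fy=3,interpolation=cv2.INTER_CUBIC))
E
```

```text
True [-1.08148602  0.93533345  4.55228397] [0.46650378 0.12708525 0.15739638]
[-0.57530778  0.12103656 -0.62281883] 13.575
grip [0.46546367 0.12587802 0.180286  ] 101
```

View pics/c3.png

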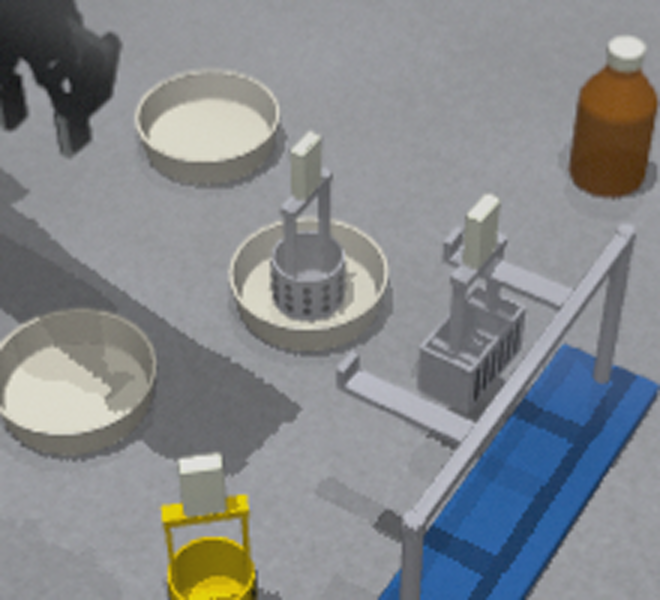

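The round basket stands upright in the middle of the dish at (308,285). The rectangular basket still hangs, and the gripper is well clear.

```bash
python3 -c "
from h import *
print(close_job())"
```

```text
the job is handed in; nothing more can be done
None
```

The round steel basket is off its hook and standing upright in the white dish farthest from the robot's base. The job was handed in after about 15 s of the 38 s allowed.

- **Lift and placing:** I gripped the white handle, raised the basket 35 mm, and drew it out about 110 mm along the hook. I then lowered it slowly into the dish until it touched, about 4.6 N at the wrist, and let go.
- **Last checks:** The top of the handle is at z = 0.180 m, where about 0.182 m was expected. The basket sits about 1 mm from the dish's measured centre.
- **Everything else:** The rectangular basket still hangs in its place, the yellow look-alike was left alone, and the gripper is well clear.
- **Small disagreement:** The wrist force while carrying changed by about 2.7 N from zero against an expected weight of 1.8 N, which I put down to sensor offset. It read -0.6 N after release.

No check failed.

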